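# Seat a drill chuck's taper in a bench spindle

## Robot

A 6-joint arm with a two-finger parallel gripper is mounted at the origin on the work surface. World frame = base frame: x ahead of the robot, y to its left, z up, the work surface at z = 0. Lengths are in m, angles in rad, forces in N, time in s.
With the tool pointing down it reaches from about 0.35 to 0.775 m from the base axis. Payload 5.5 kg.
Tool frame: the origin (TCP) lies where the fingers leave the gripper's body, on its centre line; the fingertips stand env.tip_reach ahead of it and the grasp point (between the pads) lies 54 mm ahead of it (env.tip_reach is the distance from the TCP to the fingertips, in m); z points along the fingers, y is the line along which they close (so a half turn about z gives the same grasp; the last joint's range is limited). The gripper opens to 85 mm and grips with 20 to 120 N. Pads are 22 mm wide; open, the fingers measure 114 mm over their backs; the gripper's body (76 mm by 85 mm) begins 54 mm behind the grasp point. The pads swing forward as they close: fully open they stand 13 mm farther back than shut.
Start: joints at [1.086, 0.313, 0.046, 1.304, 0, 1.431], TCP at [0.194, 0.541, 0.304] pointing down, gripper open.
Joint ranges: [-2.76, 2.76], [-0.86, 1.69], [-1.03, 1.26], [-2.2, 2.34], [-1.47, 1.5], [-3.14, 3.14]. Speed limits (rad/s): [2.57, 2.57, 3.14, 3.14, 3.14, 3.14].

## Interface

Orientations are given as a unit quaternion [w, x, y, z].
In Python, from workcell import status, optics, hand_in, env gives the robot as it stands.
- The arm moves only by the shell command python3 -m handwheel 'ROWS' [FORCE]. ROWS is a JSON object whose one key "deltas" holds a list of rows, each a list of 5 numbers: the opening, from -1 (shut) to 1 (fully open), then the shift along the tool's x, y, z in units of 40 mm (1.0 is 40 mm), then the turn about the tool's z in units of 10 degrees (1.0 is 10 degrees). In form: {"deltas": [[jaw, x, y, z, roll], ...]}. A call has 1 to 20 rows; each row shifts and turns the commanded pose from where the row before left it, along the tool's axes as they then stand; what a row does not reach is not made up. A row lasts 1/8 s, in which the tool goes at most 62.5 mm and 10.7 degrees, less where a joint would pass 70% of its speed; a pose out of reach is approached as far as the arm can. A call is refused whole if a number of a shift passes 1 or a number of a turn 1, either way. A call with a gripper value outside its range is refused whole. The fingers move at their own pace and stop on an object; FORCE is the grip in N (left out, the last holds). Time passes only in rows, so rows that do not move let the fingers close. It gives the time, the measured TCP pose, the force, the opening and the grip force at its end, in the units of the state.
- status.get_state(): the state, without advancing time (a new reading comes with each control period).
- optics.read_camera(name): name is "scene" or "top" or "wrist"; returns a dict with "frame" (384x512x3 uint8, red, green, blue), "depth" (384x512 float32, m along the optical axis (not along the pixel's ray), 0 where there is no reading), "vfov" (degrees; the focal length in pixels is half the picture's height over the tangent of half this angle, whatever the lens; pixels are square), "cx", "cy" (the principal point, pixels), "origin" and "attitude" of the camera in the world. Camera axes: x right, y down, z forward; pixel columns grow to the right and rows downward; lengths in m; the calibration is good to about 2 mm. A picture is of the moment at which its call begins.
- hand_in(): hands the job in; it is judged then, once.
The state is a dict: "clock": time; "joint_pos": joint angles; "qvel": joint speeds; "tau": joint torques, N m; "tcp_pos": TCP position; "orientation": TCP orientation; "wrist_force": force on the tool from outside, world axes, zero at the start; "ft_torque": the same for the moment, N m; "finger_gap": finger opening in m; "grip_force": force on a finger pad.
Only numpy, scipy, OpenCV 4.12 (cv2) and the standard library are available. Lean on these libraries where they do the work, as an engineer would, in place of code of your own. Each camera call takes 0.05 s, during which the arm holds its last target. There are 200 camera calls.

## Task

Mount the drill chuck in the bench headstock: swing the spindle round by its lever until its two drive dogs line up with the slots in the chuck's flange, then push the chuck along its cradle, steadily and without knocking it, until the taper is fully home in the spindle with the dogs in the slots. Leave it seated and let go, and leave the other things on the bench where they are.

Things in the scene. Friction and masses are not known exactly. Their poses are not given: they have to be found in the camera images.
- headstock: blue headstock bolted to the bench. Origin on the bench under the spindle's front face, z up. The spindle axis runs along y, at x = 0, 85 mm above the bench; its open nose looks to -y. Grey base plate 140 x 430 mm, 15 mm thick, y -260 to +170 mm. Blue housing 110 mm wide, 140 mm tall, y +53 to +168 mm. Spindle collar 72 mm in diameter, y 0 to +30 mm.
- cradle (a point): fixed point on the spindle axis above the open far end of the V cradle (headstock y = -235 mm), with the headstock's axes. The cradle runs from there to 20 mm before the spindle, two 45 degree steel faces that carry the chuck in line with the spindle. It reaches 33 mm either side of the axis and is nowhere higher than 77 mm above the bench.
- seat (a point): fixed point on the spindle axis, 85 mm above the bench, 3 mm in front (-y) of the spindle's front face, with the headstock's axes: where the chuck's origin lies when the taper is fully home.
- spindle (a joint): turn of the spindle and its lever about the axis, rad. The lever points along (cos q, 0, sin q) in the headstock's frame: 0 level to +x, pi/2 straight up, pi level to -x. Starts at 0.9 to 2.24; stops at -0.3 and 3.44. Stiff (0.15 N m, 2 N at the lever), stays where left. The dogs lie in line with the lever: level, as the slots are, at 0 and equally at pi.
- lever_ball (a point): centre of the black 22 mm ball at the lever's end, 115 mm from the spindle axis, in the plane y = +15 mm of the headstock; x points outward along the lever. The lever is a round steel bar, 11 mm in diameter, standing out radially from the collar's rim (36 mm from the axis).
- dogs (a point): centre of the spindle's front face, turning with it: x points along the lever and through both dogs. The dogs are two steel blocks one on each side, 17.5 to 27 mm from the axis, standing 8 mm out of the face, 14 mm wide, bevelled to 11.5 mm at the tips. Between them is the taper socket, 31 mm wide at the mouth, narrowing 7 in 24.
- chuck: steel drill chuck with tapered shank, 0.5 to 0.8 kg, 180 mm long, lying in the cradle. Origin on its axis at the flange's front face; y along its axis to the spindle. Taper y 0 to +50 mm, 32 to 17 mm thick. Flange 48 mm, y 0 to -12 mm, two slots 17 mm wide at its +x and -x sides, level as it lies. Neck 32 mm. Body 48 mm, y -25 to -105 mm, then a conical nose.
- chuck_end (a point): centre of the chuck's jaw end (three short jaws, flat, 22 mm across in all), 130 mm behind (-y of) the chuck's origin. The chuck starts 60 to 120 mm short of seat, lies still by friction and slides when pushed here (up to 12 N). If the dogs are out of line the flange stops on their tips, 5 mm short of home. Dogs in the slots have 1.5 mm play each side.
- wrench: bystander: flat steel combination spanner, 180 mm long, lying on the bench. Origin: centre.
- stator: bystander: round motor stator ring, 90 mm across, 50 mm tall, standing flat, open in the middle. Origin: centre of its underside.
- bearing: bystander: ball bearing ring, 62 mm across, 17 mm tall, lying flat. Origin: centre of its underside.
- rotor: bystander: small motor rotor standing upright on its shaft, 54 mm across, 95 mm tall. Origin: centre of its underside.
- tin: bystander: round metal tin, 72 mm across, 85 mm tall. Origin: centre of its underside.
- hammer: bystander: hammer 260 mm long lying on the bench. Origin: on the bench under its middle.
- pulley: bystander: flat grooved belt pulley, 110 mm across, 30 mm tall, lying flat. Origin: centre of its underside.
Not all that is in view belongs to the job. Leave any blue look-alike of the chuck alone.

How it is judged:
At the end, for the whole second after the job is handed in: The chuck lies still in the spindle: its origin within 2.5 mm of fully home along the axis and within 4 mm of the seat point, its axis within 0.04 rad of the spindle axis, its slots in line with the dogs to 0.12 rad (either way round), and the spindle at rest (y of chuck in the frame of seat above -0.0025 m and distance between chuck and seat below 0.004 m and angle between the y axis of chuck and the y axis of seat, either way round below 0.04 rad and angle between the x axis of chuck and the x axis of dogs, either way round below 0.12 rad and linear speed of chuck below 0.01 m/s and velocity of joint spindle between -0.05 and 0.05 rad/s); the robot touches nothing.
It fails at once if a bystander (spanner, stator, bearing, rotor, tin, hammer, pulley) is moved more than 40 mm (distance of any of wrench, stator, bearing, rotor, tin, hammer, pulley from where it was at the start of the episode above 0.04 m).
It fails at once if the chuck is knocked or thrown: it moves faster than 0.4 m/s (linear speed of chuck above 0.4 m/s).
It also fails if it takes over 51 s, if anything falls off the work surface, if the arm or the gripper's body presses on something with over 40 N, if the wrist force passes 120 N, or if a joint passes its speed limit or range.

## Working session

There is one attempt and no reset: what is moved stays moved. The work goes in short steps, Python scripts to look and compute and a shell command to move; the robot and the scene stay as the last step left them, time stands still between calls to the robot, and variables do not carry over. Pictures are saved under pics/ and viewed, at most 10 in all, crops included, and the job is handed in when it is done.

```bash
mkdir -p pics; ls
cat > h.py <<'E'
import numpy as np, cv2, pickle
from workcell import status, optics, env
from scipy.spatial.transform import Rotation as R
def cam(n):
    c=optics.read_camera(n); pickle.dump(c,open(f'{n}.pkl','wb')); return c
def Rm(c):
    a=np.array(c['attitude'],float)
    return a if a.shape==(3,3) else R.from_quat(a[[1,2,3,0]]).as_matrix()
def cloud(c):
    f=192/np.tan(np.radians(c['vfov'])/2); d=c['depth']; v,u=np.mgrid[:384,:512]
    P=np.stack([(u-c['cx'])/f*d,(v-c['cy'])/f*d,d],-1)
    return P@Rm(c).T+np.array(c['origin'])
E
python3 - <<'E'
from h import *
s=status.get_state(); print(s, env.tip_reach)
ims=[]
for n in ['scene','top']:
    c=cam(n); print(n,c['vfov'],c['cx'],c['cy'],c['origin'],c['attitude'])
    cv2.imwrite(f'pics/{n}.png',cv2.resize(c['frame'][...,::-1],(768,576)))
E
```

```text
pics
{'clock': 0.0, 'joint_pos': array([ 1.08641911e+00,  3.13996047e-01,  4.49779685e-02,  1.30361647e+00,
       -2.45793890e-05,  1.43116493e+00]), 'qvel': array([-2.10081299e-03, -1.31788764e-03, -4.15433271e-04,  3.78936570e-04,
        1.36089308e-05,  6.01833631e-04]), 'tau': array([ 1.84377968e-03, -4.80614483e+01,  2.98541701e+01,  1.90363079e-02,
        6.20618198e-05, -1.52196156e-05]), 'tcp_pos': array([0.19417478, 0.5408104 , 0.30301083]), 'orientation': array([-2.70440746e-04,  1.71520491e-01,  9.85180124e-01, -8.78510730e-04]), 'wrist_force': array([ 0.02752031,  0.00100022, -0.60501561]), 'ft_torque': array([0.01960602, 0.02214763, 0.01015331]), 'grip_force': 0.0, 'finger_gap': 0.08559087107985912} 0.0726
scene 49.13916451118706 261.1718316806439 190.80610364297766 [1.21561611 0.62134445 0.89853404] [-0.17411287  0.37198435  0.83322467 -0.37020131]
top 53.177833941463945 249.21219194331383 188.86081511107474 [0.26411233 0.03553698 1.31243808] [-0.0745308   0.70596031 -0.70123993  0.0657858 ]
```

View pics/scene.png

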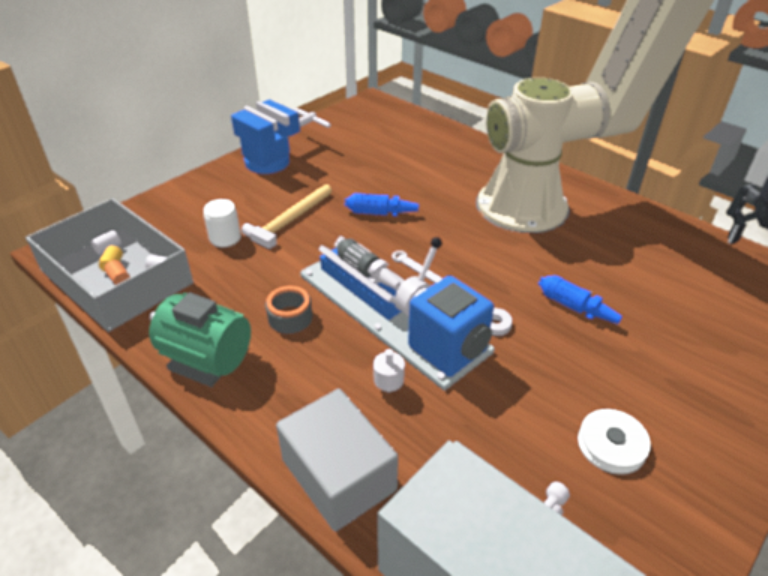

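View pics/top.png

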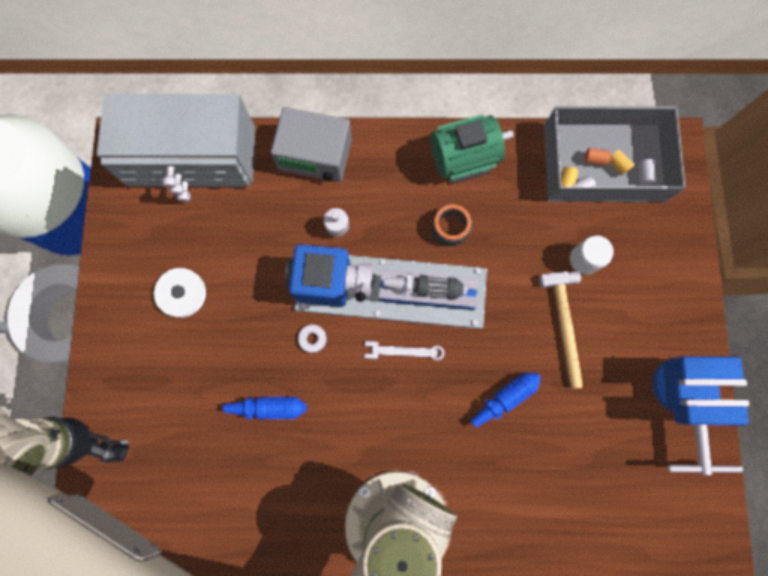

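The scene shows the headstock (housing about (452,322)) with the chuck in the cradle at (350,250)–(390,280) and the lever's black ball at (436,243). In the top view the housing is at (320,275), and the chuck lies at (390–475,285) with its jaw end at about (473,290), so headstock +y is roughly world +y. The blue look-alikes are at (265,408) and (505,400). Next I'll measure.

```bash
cat > m.py <<'E'
from h import *
C={n:pickle.load(open(f'{n}.pkl','rb')) for n in ['scene','top']}
P={n:cloud(C[n]) for n in C}
box=lambda p:(abs(p[...,0]-0.46)<.2)&(abs(p[...,1]-.0)<.35)
for n in C:
    p=P[n]; b=box(p)
    for lo,hi in [(.134,.146),(.011,.019)]:
        m=(b&(p[...,2]>lo)&(p[...,2]<hi)).astype('u1')
        k,l,st,_=cv2.connectedComponentsWithStats(m); i=1+st[1:,4].argmax()
        q=p[l==i][:,:2].astype('f4'); (c,s,a)=cv2.minAreaRect(q*1000)
        print(n,lo,len(q),np.round(c),np.round(s),round(a,2), 'z',np.median(p[l==i][:,2]).round(4))
    f=C[n]['frame'].astype(int); m=b&(p[...,2]>.09)&(f.max(-1)<60)
    print('dark high',[ (np.round(x,3)) for x in p[m]][:40])
E
python3 m.py
```

```text
scene 0.134 977 [529. 170.] [116. 109.] 84.61 z 0.1411
scene 0.011 1368 [513.  15.] [432. 143.] 84.62 z 0.016
dark high [array([0.469, 0.081, 0.196]), array([0.466, 0.082, 0.194]), array([0.465, 0.084, 0.195]), array([0.473, 0.077, 0.192]), array([0.474, 0.08 , 0.194]), array([0.469, 0.081, 0.192]), array([0.467, 0.082, 0.192]), array([0.469, 0.088, 0.196]), array([0.465, 0.088, 0.194]), array([0.473, 0.077, 0.189]), array([0.471, 0.079, 0.188]), array([0.472, 0.083, 0.191]), array([0.469, 0.084, 0.191]), array([0.471, 0.089, 0.194]), array([0.465, 0.088, 0.19 ]), array([0.471, 0.079, 0.186]), array([0.472, 0.083, 0.188]), array([0.47 , 0.085, 0.188]), array([0.466, 0.086, 0.186]), array([0.475, 0.085, 0.187]), array([0.47 , 0.085, 0.185])]
top 0.134 972 [528. 168.] [113. 109.] 84.87 z 0.141
top 0.011 1655 [513.   1.] [406. 141.] 84.94 z 0.0156
dark high [array([0.264, 0.036, 1.312]), array([0.264, 0.036, 1.312]), array([0.264, 0.036, 1.312]), array([0.558, 0.237, 0.108]), array([0.556, 0.233, 0.114]), array([0.558, 0.231, 0.106]), array([0.554, 0.236, 0.112]), array([0.553, 0.232, 0
[... 276 characters left out ...]
, array([0.535, 0.234, 0.12 ]), array([0.536, 0.231, 0.119]), array([0.532, 0.234, 0.119]), array([0.533, 0.231, 0.118]), array([0.529, 0.234, 0.12 ]), array([0.525, 0.234, 0.121]), array([0.523, 0.237, 0.118]), array([0.523, 0.234, 0.118]), array([0.52 , 0.237, 0.118]), array([0.52 , 0.234, 0.117]), array([0.518, 0.238, 0.111]), array([0.517, 0.234, 0.115]), array([0.514, 0.241, 0.113]), array([0.514, 0.238, 0.112]), array([0.515, 0.235, 0.109]), array([ 0.518, -0.041,  0.102]), array([0.511, 0.238, 0.112]), array([0.511, 0.235, 0.112]), array([ 0.515, -0.041,  0.1  ]), array([0.509, 0.239, 0.106]), array([0.509, 0.236, 0.105]), array([ 0.512, -0.041,  0.097]), array([0.505, 0.238, 0.107])]
```

```bash
cat >> h.py <<'E'
th=np.radians(5.3); O=np.array([.518,.0595,0.]); YH=np.array([np.sin(th),np.cos(th),0]); XH=np.array([np.cos(th),-np.sin(th),0])
H=np.stack([XH,YH,[0,0,1]])
toh=lambda p:(np.asarray(p)-O)@H.T
tow=lambda p:np.asarray(p)@H+O
def go(ptw):  # units to move TCP to world point, in tool axes; roll
    s=status.get_state(); q=s['orientation']; M=R.from_quat(q[[1,2,3,0]]).as_matrix()
    a=np.degrees(np.arctan2(YH[1],YH[0])-np.arctan2(M[1,1],M[0,1]))
    print('clock',round(s['clock'],2),'tcp',s['tcp_pos'].round(4),'head',toh(s['tcp_pos']).round(4),'units',(M.T@(ptw-s['tcp_pos'])/.04).round(2),'roll units',round(-a/10,2),'F',(H@s['wrist_force']).round(1),'gap',s['finger_gap'].round(3))
def balls(n,c):
    from scipy.optimize import least_squares
    p=cloud(c); h=toh(p); f=c['frame'].astype(int)
    m=(h[...,2]>.06)&(f.max(-1)<60)&(abs(h[...,1]-.015)<.03)&(abs(np.hypot(h[...,0],h[...,2]-.085)-.115)<.025)
    q=p[m]
    if len(q)<6: print(n,'no ball',len(q)); return
    r=least_squares(lambda x:np.linalg.norm(q-x,axis=1)-.011,q.mean(0)-.008*(np.array(c['origin'])-q.mean(0))*-1*-1)
    b=toh(r.x); print(n,len(q),'ball w',r.x.round(4),'h',b.round(4),'rad',np.hypot(b[0],b[2]-.085).round(4),'q',np.arctan2(b[2]-.085,b[0]).round(3))
E
python3 - <<'E'
from h import *
for n in ['scene','top']:
    c=pickle.load(open(n+'.pkl','rb')); balls(n,c)
    h=toh(cloud(c)); m=(abs(h[...,0])<.03)&(h[...,2]>.085)&(h[...,1]<.01)&(h[...,1]>-.28)&(h[...,2]<.13); q=h[m]
    bins=np.arange(-.27,.01,.006)
    print(n,q[:,1].min().round(4)); print([(round(1000*b),int(1000*(q[k][:,2].max())),int(1000*np.median(q[k][:,0]))) for b in bins for k in [(q[:,1]>=b)&(q[:,1]<b+.006)] if k.any()])
go(tow([-.0575,.015,.30]))
E
```

```text
scene 21 ball w [0.4619 0.0787 0.1875] h [-0.0577  0.014   0.1875] rad 0.1176 q 2.083
scene -0.2084
[(-210, 96, 2), (-204, 97, 4), (-198, 101, 4), (-192, 107, 12), (-186, 110, 12), (-180, 112, 9), (-174, 112, 9), (-168, 111, 10), (-162, 110, 9), (-156, 110, 7), (-150, 109, 13), (-144, 110, 10), (-138, 113, 9), (-132, 109, 12), (-126, 111, 13), (-120, 111, 10), (-114, 111, 11), (-108, 112, 5), (-102, 110, 7), (-96, 107, 5), (-90, 112, 8), (-84, 111, 6), (-78, 107, 2), (-72, 100, 6), (-66, 101, 4), (-60, 100, 5), (-54, 99, 2), (-48, 97, 3), (-42, 97, 6), (-36, 98, 1), (-30, 95, -1), (-12, 113, -8), (-6, 121, 16), (0, 124, 10), (6, 123, 12)]
top 22 ball w [0.4679 0.0764 0.1878] h [-0.0514  0.0122  0.1878] rad 0.1149 q 2.034
top -0.2088
[(-210, 98, 1), (-204, 101, -2), (-198, 109, 0), (-192, 109, -2), (-186, 113, -2), (-180, 111, -6), (-174, 115, -2), (-168, 112, -5), (-162, 113, 0), (-156, 109, -2), (-150, 114, -1), (-144, 112, -2), (-138, 112, -5), (-132, 113, -4), (-126, 110, -4), (-120, 115, -1), (-114, 110, -1), (-108, 110, -3), (-102, 102, 0), (-96, 112, -1), (-90, 112, -2), (-84, 114, -1), (-78, 104, -2), (-72, 101, 1), (-66, 101, -1), (-60, 102, -1), (-54, 99, -1), (-48, 99, -1), (-42, 96, -2), (-36, 95, -1), (-30, 95, 3), (-12, 115, -9), (-6, 124, -5), (0, 126, -3), (6, 123, -3)]Traceback (most recent call last):
  File "<stdin>", line 7, in <module>
  File "h.py", line 20, in go
    print('clock',round(s['clock'],2),'tcp',s['tcp_pos'].round(4),'head',toh(s['tcp_pos']).round(4),'units',(M.T@(ptw-s['tcp_pos'])/.04).round(2),'roll units',round(-a/10,2),'F',(H@s['wrist_force']).round(1),'gap',s['finger_gap'].round(3))
                                                                                                                                                                                                                      ^^^^^^^^^^^^^^^^^^^^^
AttributeError: 'float' object has no attribute 'round'
```

```bash
sed -i "s/s\['finger_gap'\].round(3)/round(float(s['finger_gap']),3)/" h.py; python3 -c "
from h import *
go(tow([-.0545,.014,.30]))"
```

```text
clock 0.1 tcp [0.1942 0.5409 0.3031] head [-0.3669  0.4494  0.3031] units [-10.28  -8.59   0.09] roll units -1.45 F [-0.2 -0.2 -0.6] gap 0.085
```

```bash
python3 -m handwheel '{"deltas": [[0.3,-0.3,-0.25,0,0],[0.3,-0.5,-0.42,0,0],[0.3,-0.55,-0.46,0,0],[0.3,-0.55,-0.46,0,0],[0.3,-0.55,-0.46,0,0],[0.3,-0.55,-0.46,0,0],[0.3,-0.55,-0.46,0,0],[0.3,-0.55,-0.46,0,0],[0.3,-0.55,-0.46,0,0],[0.3,-0.55,-0.46,0,0],[0.3,-0.55,-0.46,0,0],[0.3,-0.55,-0.46,0,0],[0.3,-0.55,-0.46,0,0],[0.3,-0.55,-0.46,0,0],[0.3,-0.55,-0.46,0,0],[0.3,-0.55,-0.46,0,0],[0.3,-0.55,-0.46,0,0],[0.3,-0.55,-0.46,0,0],[0.3,0,0,0,-0.7],[0.3,0,0,0,-0.75]]}'; python3 -c "
from h import *
go(tow([-.0545,.014,.2415]))"
```

```text
clock: 2.6
tcp_pos: [0.4468, 0.1078, 0.3037]
orientation: [-0.0, 0.045, 0.999, -0.0]
wrist_force: [0.3, 0.1, 0.2]
finger_gap: 0.0557
grip_force: 0.0
clock 2.6 tcp [0.4468 0.1078 0.3037] head [-0.0754  0.0416  0.3037] units [-0.52 -0.69  1.55] roll units 0.02 F [0.3 0.2 0.2] gap 0.056
```

```bash
python3 -m handwheel '{"deltas": [[0.3,-0.26,-0.35,0,0],[0.3,-0.26,-0.34,0,0],[0.3,0,0,0,0],[0.3,0,0,0,0]]}'; python3 -c "
from h import *
c=cam('wrist'); balls('w',c); go(tow([-.0545,.014,.2415]))
cv2.imwrite('pics/w1.png',c['frame'][...,::-1])"
```

```text
clock: 3.1
tcp_pos: [0.4654, 0.0794, 0.3037]
orientation: [-0.0, 0.047, 0.999, 0.0]
wrist_force: [-0.1, -0.3, 0.9]
finger_gap: 0.0556
grip_force: 0.0
w 805 ball w [0.4631 0.0781 0.1864] h [-0.0564  0.0135  0.1864] rad 0.1161 q 2.078
clock 3.15 tcp [0.4652 0.0796 0.3038] head [-0.0544  0.0152  0.3038] units [ 0.   -0.03  1.56] roll units 0.0 F [ 0.2  0.3 -0.1] gap 0.055
```

View pics/w1.png

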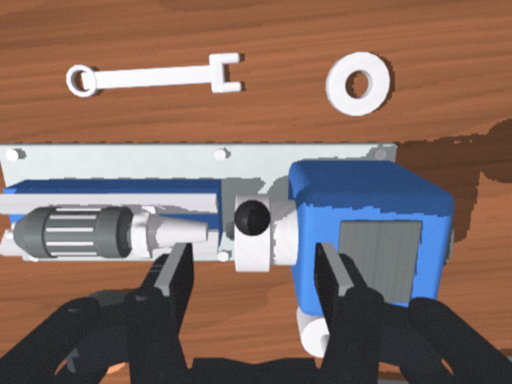

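The wrist view shows the ball at (252,217), centred between the fingers. Its measured radius of 116 mm and q of about 2.08 agree with the given geometry. I'll descend and grip it.

```bash
python3 -m handwheel '{"deltas": [[0.3,0.05,-0.03,0.38,0],[0.3,0,0,0.4,0],[0.3,0,0,0.4,0],[0.3,0,0,0.4,0],[0.3,0,0,0,0],[-1,0,0,0,0],[-1,0,0,0,0],[-1,0,0,0,0],[-1,0,0,0,0],[-1,0,0,0,0],[-1,0,0,0,0]]}' 25
```

```text
clock: 4.53
tcp_pos: [0.4634, 0.0786, 0.2412]
orientation: [0.0, 0.046, 0.999, -0.0]
wrist_force: [-2.1, -1.1, 4.7]
finger_gap: 0.0202
grip_force: 24.5
```

```bash
python3 -m handwheel '{"deltas": [[-1,0.24,0,0.15,0],[-1,0.22,0,0.17,0],[-1,0.20,0,0.19,0],[-1,0.19,0,0.21,0],[-1,0.16,0,0.225,0],[-1,0.14,0,0.24,0],[-1,0.12,0,0.25,0],[-1,0.09,0,0.26,0],[-1,0.07,0,0.27,0],[-1,0.04,0,0.275,0],[-1,0.01,0,0.28,0],[-1,0,0,0,0],[-1,0,0,0,0]]}'; python3 -c "
from h import *
for n in ['scene','top']: balls(n,cam(n))
go(tow([-.1155,.014,.085+.054]))"
```

```text
clock: 6.15
tcp_pos: [0.404, 0.0841, 0.1396]
orientation: [-0.001, 0.046, 0.999, 0.0]
wrist_force: [-1.8, -1.9, -0.5]
finger_gap: 0.0202
grip_force: 25.1
scene 299 ball w [0.4135 0.0877 0.14  ] h [-0.1067  0.0184  0.14  ] rad 0.1201 q 2.665
top no ball 0
clock 6.25 tcp [0.404  0.0841 0.1398] head [-0.1158  0.014   0.1398] units [-0.01  0.    0.02] roll units 0.0 F [-1.4 -2.6 -1.2] gap 0.02
```

```bash
python3 -m handwheel '{"deltas": [[0.2,0,0,0,0],[0.2,0,0,0,0],[0.2,0,0,0,0],[0.2,0,0,0,0],[0.2,0,0,-0.5,0],[0.2,0,0,-0.9,0],[0.2,0,0,-0.9,0],[0.2,0,0,-0.5,0],[0.2,0,0,0,0],[0.2,0,0,0,0]]}'; python3 -c "
from h import *
for n in ['scene','top','wrist']: c=cam(n);balls(n,c)
cv2.imwrite('pics/w2.png',c['frame'][...,::-1])
go(tow([0,-.24,.25]))"
```

```text
clock: 7.5
tcp_pos: [0.4039, 0.0841, 0.251]
orientation: [-0.001, 0.046, 0.999, 0.0]
wrist_force: [-0.7, -0.8, 0.7]
finger_gap: 0.0515
grip_force: 0.0
scene 9 ball w [0.4003 0.0919 0.0886] h [-0.1202  0.0214  0.0886] rad 0.1203 q 3.111
top no ball 0
wrist 406 ball w [0.4031 0.0835 0.0875] h [-0.1166  0.0133  0.0875] rad 0.1166 q 3.12
clock 7.65 tcp [0.4037 0.0841 0.2507] head [-0.1161  0.0139  0.2507] units [-2.9  -6.35  0.01] roll units 0.0 F [ 0.1  0.1 -0.1] gap 0.051
```

View pics/w2.png

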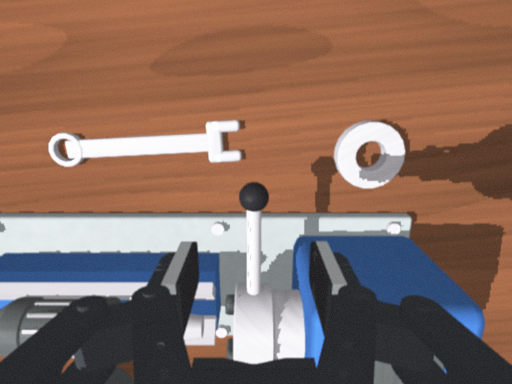

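The wrist view shows the lever level at (253,240), with the ball at (254,197). q is about 3.12, which is inside the play. Next I'll go behind the chuck.

```bash
python3 -m handwheel '{"deltas": [[-1,-0.15,-0.3,0,0],[-1,-0.25,-0.5,0,0],[-1,-0.25,-0.55,0,0],[-1,-0.25,-0.6,0,0],[-1,-0.25,-0.6,0,0],[-1,-0.25,-0.6,0,0],[-1,-0.25,-0.6,0,0],[-1,-0.25,-0.6,0,0],[-1,-0.25,-0.6,0,0],[-1,-0.25,-0.55,0,0],[-1,-0.25,-0.5,0,0],[-1,-0.25,-0.4,0,0],[-1,0,-0.25,0,0],[-1,0,0,0,0]]}'; python3 -c "
from h import *
go(tow([0,-.25,.147]))
c=cam('scene');h=toh(cloud(c));m=(abs(h[...,0])<.012)&(h[...,2]>.08)&(h[...,1]<-.15)&(h[...,2]<.1);print(np.sort(h[m][:,1])[:8].round(3))"
```

```text
clock: 9.4
tcp_pos: [0.4953, -0.1917, 0.2517]
orientation: [-0.0, 0.046, 0.999, 0.0]
wrist_force: [0.7, 0.0, -0.2]
finger_gap: 0.0001
grip_force: 0.0
clock 9.4 tcp [ 0.4953 -0.1917  0.2517] head [ 0.0006 -0.2523  0.2517] units [0.01 0.06 2.62] roll units 0.0 F [ 0.7  0.1 -0.2] gap 0.0
[-1.447 -1.445 -1.445 -1.444 -1.443 -1.443 -1.443 -1.442]
```

```bash
python3 -m handwheel '{"deltas": [[-1,0,0,0.4,0],[-1,0,0,0.5,0],[-1,0,0,0.5,0],[-1,0,0,0.5,0],[-1,0,0,0.4,0],[-1,0,0,0.32,0],[-1,0,0,0,0],[-1,0,0.2,0,0],[-1,0,0.2,0,0],[-1,0,0.05,0,0],[-1,0,0.05,0,0],[-1,0,0.05,0,0],[-1,0,0.05,0,0],[-1,0,0.05,0,0],[-1,0,0.05,0,0],[-1,0,0.05,0,0],[-1,0,0.05,0,0],[-1,0,0.05,0,0],[-1,0,0.05,0,0]]}'; python3 -c "
from h import *
go(tow([0,-.1475,.147]))
c=cam('wrist');cv2.imwrite('pics/w3.png',c['frame'][...,::-1])"
```

```text
clock: 11.82
tcp_pos: [0.499, -0.1572, 0.1475]
orientation: [0.0, 0.046, 0.999, -0.002]
wrist_force: [-1.3, -7.2, 0.2]
finger_gap: 0.0
grip_force: 3.5
clock 11.82 tcp [ 0.499  -0.1572  0.1475] head [ 0.0011 -0.2175  0.1475] units [0.03 1.75 0.01] roll units -0.0 F [-0.7 -7.3  0.2] gap 0.0
```

View pics/w3.png

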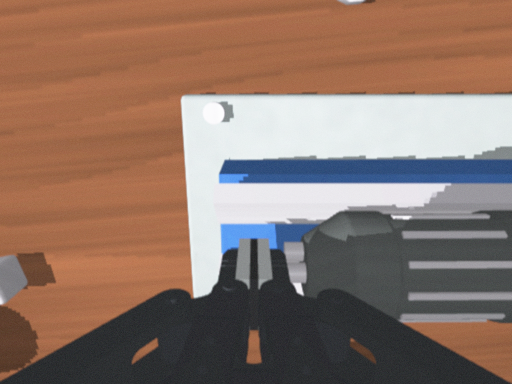

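The wrist view shows the shut fingers at (255,290) in contact with the jaw end at (292,262), with a steady 7 N. I'll push on.

```bash
python3 -m handwheel '{"deltas": [[-1,0,0.07,0,0],[-1,0,0.1,0,0],[-1,0,0.1,0,0],[-1,0,0.1,0,0],[-1,0,0.1,0,0],[-1,0,0.1,0,0],[-1,0,0.1,0,0],[-1,0,0.1,0,0],[-1,0,0.1,0,0],[-1,0,0.1,0,0],[-1,0,0.1,0,0],[-1,0,0.1,0,0],[-1,0,0.1,0,0],[-1,0,0.1,0,0],[-1,0,0.05,0,0],[-1,0,0,0,0]]}'; python3 -c "
from h import *
go(tow([0,-.1475,.147]))
c=cam('top');h=toh(cloud(c));m=(abs(h[...,0])<.03)&(h[...,2]>.085)&(h[...,1]<.01)&(h[...,1]>-.28)&(h[...,2]<.13); q=h[m]
print([(round(1000*b),int(1000*(q[k][:,2].max()))) for b in np.arange(-.1,.0,.004) for k in [(q[:,1]>=b)&(q[:,1]<b+.004)] if k.any()])
cv2.imwrite('pics/t3.png',cv2.resize(c['frame'][150:230,180:330,::-1],(750,400)))"
```

```text
clock: 13.88
tcp_pos: [0.5042, -0.1002, 0.1474]
orientation: [0.0, 0.046, 0.999, -0.002]
wrist_force: [-1.6, -5.3, 0.4]
finger_gap: 0.0002
grip_force: 2.9
clock 13.88 tcp [ 0.5042 -0.1002  0.1474] head [ 0.001  -0.1603  0.1474] units [0.02 0.32 0.01] roll units -0.0 F [-1.1 -5.4  0.4] gap 0.0
[(-100, 108), (-96, 107), (-92, 109), (-88, 113), (-84, 112), (-80, 111), (-76, 110), (-72, 109), (-68, 111), (-64, 109), (-60, 112), (-56, 110), (-52, 111), (-48, 112), (-44, 110), (-40, 105), (-36, 105), (-32, 110), (-28, 114), (-24, 111), (-20, 112), (-16, 103), (-12, 103), (-8, 100), (-4, 123)]
```

View pics/t3.png

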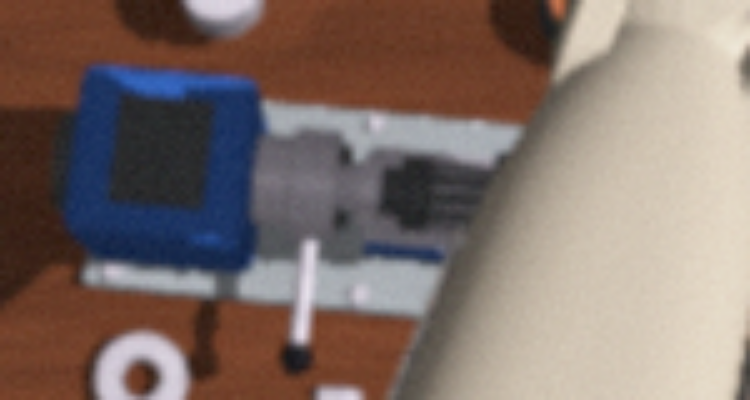

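The top crop shows the lever level (ball at (297,357)) and the flange at (375,185), about 15 mm short of home. I'll finish slowly, watching the force.

```bash
python3 -m handwheel '{"deltas": [[-1,0,0.04,0,0],[-1,0,0.04,0,0],[-1,0,0.04,0,0],[-1,0,0.04,0,0],[-1,0,0.04,0,0],[-1,0,0.04,0,0],[-1,0,0.04,0,0],[-1,0,0,0,0]]}'; python3 -m handwheel '{"deltas": [[-1,0,0.03,0,0],[-1,0,0.03,0,0],[-1,0,0.03,0,0],[-1,0,0,0,0]]}'; python3 -c "
from h import *
go(tow([0,-.1475,.147]))"
```

```text
clock: 14.92
tcp_pos: [0.505, -0.089, 0.1473]
orientation: [0.0, 0.046, 0.999, -0.002]
wrist_force: [-1.5, -6.1, 0.5]
finger_gap: 0.0003
grip_force: 2.9
clock: 15.42
tcp_pos: [0.5053, -0.087, 0.1472]
orientation: [-0.0, 0.047, 0.999, -0.003]
wrist_force: [-2.1, -12.3, -2.9]
finger_gap: 0.0001
grip_force: 6.0
clock 15.43 tcp [ 0.5053 -0.087   0.1472] head [ 0.0009 -0.147   0.1472] units [ 0.02 -0.01  0.01] roll units -0.01 F [ -1.  -12.5  -2.9] gap 0.0
```

```bash
python3 -m handwheel '{"deltas": [[-1,0,0.04,0,0],[-1,0,0.04,0,0],[-1,0,0.04,0,0],[-1,0,0.04,0,0],[-1,0,0,0,0],[-1,0,0,0,0]]}'; python3 -c "
from h import *
go(tow([0,-.1475,.147]))
for n in ['scene','top']:
    c=cam(n);h=toh(cloud(c));m=(abs(h[...,0])<.03)&(h[...,2]>.085)&(h[...,1]<.01)&(h[...,1]>-.28)&(h[...,2]<.13); q=h[m]
    print([(round(1000*b),int(1000*(q[k][:,2].max()))) for b in np.arange(-.06,.0,.003) for k in [(q[:,1]>=b)&(q[:,1]<b+.003)] if k.any()])
    if n=='scene': cv2.imwrite('pics/s4.png',cv2.resize(c['frame'][150:250,210:350,::-1],(784,560)))"
```

```text
clock: 16.18
tcp_pos: [0.5057, -0.0857, 0.1477]
orientation: [-0.001, 0.049, 0.999, -0.009]
wrist_force: [-6.3, -31.4, -1.7]
finger_gap: -0.0004
grip_force: 16.0
clock 16.18 tcp [ 0.5057 -0.0857  0.1477] head [ 0.0012 -0.1457  0.1477] units [ 0.03 -0.05  0.02] roll units -0.03 F [ -3.4 -31.9  -1.7] gap -0.0
[(-60, 112), (-57, 109), (-54, 111), (-51, 111), (-48, 109), (-45, 112), (-42, 111), (-39, 110), (-36, 113), (-33, 111), (-30, 112), (-27, 108), (-24, 103), (-21, 105), (-18, 109), (-15, 112), (-12, 112), (-9, 110), (-3, 118)]
[(-60, 113), (-57, 109), (-54, 111), (-51, 110), (-48, 111), (-45, 112), (-42, 113), (-39, 111), (-36, 115), (-33, 111), (-30, 114), (-27, 102), (-24, 104), (-21, 106), (-18, 105), (-15, 114), (-12, 111), (-9, 109), (-6, 114), (-3, 123)]
```

View pics/s4.png

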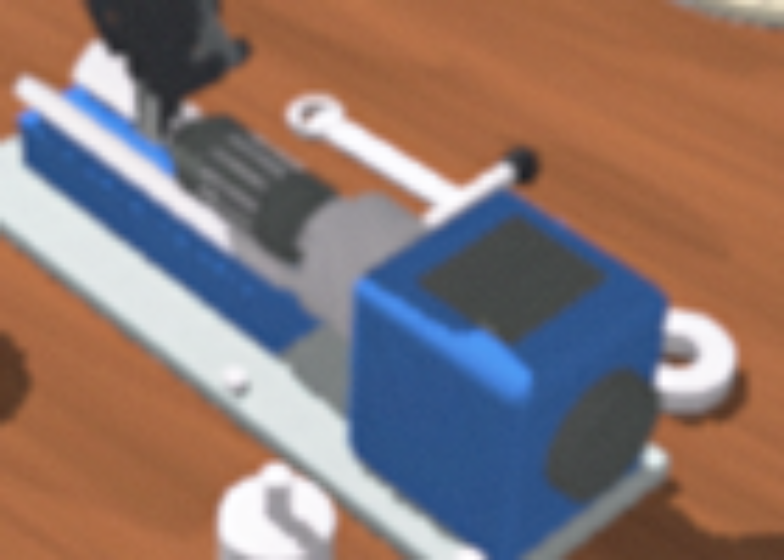

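The scene crop shows the flange apparently against the collar at (360,240), with the lever still level (ball at (520,163)). I'll back off and check the gap from above with the wrist camera.

```bash
python3 -m handwheel '{"deltas": [[-1,0,-0.1,0,0],[-1,0,-0.2,0,0],[-1,0,-0.4,0,0],[-1,0,-0.4,0,0],[-1,0,0,-0.4,0],[-1,0,0,-0.7,0],[-1,0,0,-0.7,0],[-1,0,0,-0.7,0],[-1,0.5,0.6,-0.4,0],[-1,0.7,0.8,0,0],[-1,0.5,0.8,0,0],[-1,0,0.8,0,0],[-1,0,0.7,0,0],[-1,0,0.4,0,0],[-1,0,0,0,0],[-1,0,0,0,0]]}'; python3 -c "
from h import *
go(tow([-.06,-.03,.26]))
c=cam('wrist');h=toh(cloud(c));balls('w',c);cv2.imwrite('pics/w5.png',c['frame'][...,::-1])
for x0 in (0,-.01):
    m=(abs(h[...,0]-x0)<.004)&(h[...,2]>.085); q=h[m]
    print([(round(1000*b),int(1000*np.median(q[k][:,2]))) for b in np.arange(-.05,.012,.001) for k in [(q[:,1]>=b)&(q[:,1]<b+.001)] if k.any()])"
```

```text
clock: 18.27
tcp_pos: [0.4493, 0.0472, 0.263]
orientation: [-0.0, 0.046, 0.999, -0.0]
wrist_force: [0.2, -0.5, -0.8]
finger_gap: -0.0002
grip_force: 0.0
clock 18.27 tcp [0.4493 0.0472 0.263 ] head [-0.0673 -0.0186  0.263 ] units [-0.18 -0.29  0.07] roll units 0.0 F [ 0.2 -0.5 -0.8] gap -0.0
w 554 ball w [0.4081 0.0795 0.1126] h [-0.1112  0.0097  0.1126] rad 0.1146 q 2.898
[(-50, 108), (-49, 107), (-48, 107), (-47, 107), (11, 119)]
[(-50, 105), (-49, 106), (-48, 106), (-47, 106), (-46, 107), (7, 119), (8, 119), (9, 119), (10, 120), (11, 119)]
```

View pics/w5.png

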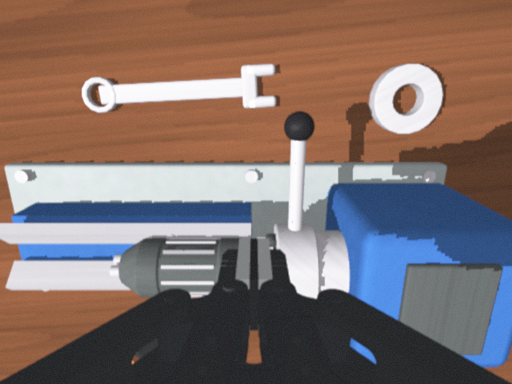

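The fingers hide the joint at (255,250). The lever's ball at (299,126) measures higher than level, so I'll clear the view and recheck.

```bash
python3 -m handwheel '{"deltas": [[-1,0.4,0,-0.4,0],[-1,0.5,-0.2,-0.5,0],[-1,0.3,-0.3,-0.3,0],[-1,0,-0.3,0,0],[-1,0,-0.3,0,0],[-1,0,0,0,0],[-1,0,0,0,0]]}'; python3 -c "
from h import *
go(tow([-.06,-.03,.26]))
for n in ['scene','top','wrist']:
  c=cam(n);h=toh(cloud(c));balls(n,c)
cv2.imwrite('pics/w6.png',c['frame'][...,::-1])
for x0 in (0,-.01):
    m=(abs(h[...,0]-x0)<.004)&(h[...,2]>.085); q=h[m]
    print([(round(1000*b),int(1000*np.median(q[k][:,2]))) for b in np.arange(-.05,.012,.001) for k in [(q[:,1]>=b)&(q[:,1]<b+.001)] if k.any()])"
```

```text
clock: 19.2
tcp_pos: [0.3975, 0.0082, 0.3105]
orientation: [-0.0, 0.046, 0.999, 0.0]
wrist_force: [0.3, -0.3, 0.3]
finger_gap: 0.0
grip_force: 0.0
clock 19.2 tcp [0.3975 0.0082 0.3105] head [-0.1153 -0.0622  0.3105] units [-1.38  0.8   1.26] roll units 0.0 F [ 0.3 -0.2  0.3] gap 0.0
scene 10 ball w [0.4122 0.0832 0.089 ] h [-0.1075  0.0138  0.089 ] rad 0.1076 q 3.104
top no ball 0
wrist 193 ball w [0.403  0.0836 0.0874] h [-0.1167  0.0134  0.0874] rad 0.1168 q 3.121
[(-20, 100), (-19, 100), (-18, 100), (-17, 98), (-8, 107), (-7, 108), (-5, 108), (-3, 101), (-2, 100)]
[(-28, 96), (-27, 96), (-26, 97), (-25, 97), (-24, 97), (-23, 98), (-22, 98), (-21, 98), (-20, 98), (-19, 98), (-18, 99), (-17, 97), (-16, 107), (-15, 107), (-14, 107), (-13, 107), (-12, 107), (-11, 107), (-10, 108), (-9, 107), (-8, 107), (-7, 107), (-6, 107), (-5, 107), (-3, 98), (-2, 104)]
```

View pics/w6.png

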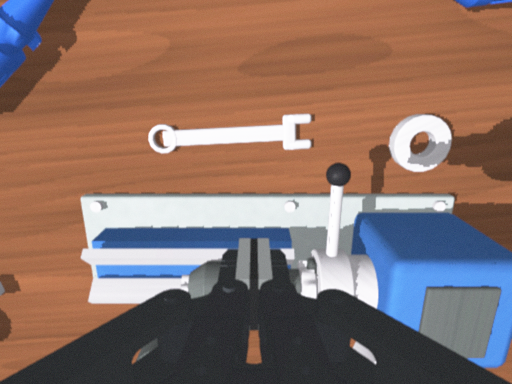

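The wrist view shows the flange about 3 mm from the collar at (312,275), which is the fully home gap (dogs out of line would leave 8 mm). The ball is at (338,174) with q = 3.12, and the arm is clear.

```bash
python3 -c "
from workcell import hand_in
print(hand_in())"
```

```text
the job is handed in; nothing more can be done
None
```

The job is handed in: by my last measurement the chuck is fully home, with a 3 mm gap from flange to collar and the lever within about 0.02 rad of level; the arm stood clear, and the hand-in gave no verdict.

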